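Load the portafilter and lock it into the coffee machine

TASK

Get the demonstration coffee machine ready: drop the copper coffee pod into the basket of the portafilter where it stands, then lift the portafilter by its handle up into the collar of the machine, turn it just far enough that its lugs catch, and let go so that it hangs there loosely. Then swing the handle on round until the lugs drop over the hump and lock, the handle pointing straight out of the front of the machine with the pod still inside, and leave the shakers and the egg cup where they are.

Things in the scene. Friction and masses are not known exactly. Their poses are not given: they have to be found in the camera images.
- coffee_machine: White coffee machine, fixed, 240 x 160 x 290 mm. Origin on the worktop below the collar's axis; z up, -x out of its front. Dark base plate 20 mm high, reaching 70 mm in front of the origin and 80 mm to each side; white tower from 68 mm behind the origin backwards; round head 114 mm across over the origin, top at 262 mm, ending below in a steel bayonet collar.
- mount (a point): Centre of the collar's open underside, 130 mm above the worktop, axes as the machine's. Outer diameter 114 mm, hole 76 mm, then a 102 mm wide cavity above an inward flange 7 mm thick; ceiling 36 mm above this point. Three notches in the flange, each 27 degrees wide, let the portafilter's three lugs in. With the portafilter's origin 38 mm below this point its lugs are clear above the flange.
- entry_mark (a point): Black mark on the collar. With the handle out under it, the lugs are over the notches: 54 degrees from the lock position, on the machine's +y side (portafilter yaw = machine yaw - 54 degrees). From here the handle turns counterclockwise seen from above. From 13.5 to 26 degrees past it the flange is level: let go at 20 degrees, the portafilter hangs with its origin 43 mm below the mount.
- lock_mark (a point): Red mark on the collar, at the machine's -x. Towards it the flange rises 4 mm from 26 to 40 degrees past the black mark, then falls 2 mm into a lock pocket with a solid stop. Locked, the handle is under this mark within 3 degrees (portafilter yaw = machine yaw), its origin 41 mm below the mount. The hanging part has 4 mm of radial play; a few newtons sideways on the handle turn it.
- portafilter: Portafilter, loose, about 0.3 kg, standing flat at the start: open steel basket, outer diameter 68 mm, inner 60 mm, 64 mm high, inner floor 20 mm above the underside; black handle along its -x. Origin at the centre of the basket's underside, z up. Three lugs 10 mm wide, 6 mm high, out to 47 mm radius, undersides 50 mm above the origin, one over the handle, the others 120 degrees either way.
- handle_grip (a point): Point on the centre line of the black handle where it is best gripped, 135 mm from the basket axis (portafilter's -x), 28 mm above its underside. The handle is level, 24 mm wide and 22 mm high, flat sided, and runs from 70 to 175 mm from the basket axis; nearer in is a steel neck 14 x 14 mm. Axes as the portafilter's.
- pod: Copper coloured rigid coffee pod, loose, a cylinder of diameter 46 mm and height 40 mm, 30 g. Origin at the centre of its underside, z up. It stands on the worktop at the start; in the basket its underside lies about 20 mm above the portafilter's origin.
- salt_shaker: Bystander: white shaker, 39 mm wide, 70 mm high. Origin at the centre of its underside.
- pepper_shaker: Bystander: black shaker, 39 mm wide, 70 mm high. Origin at the centre of its underside.
- egg_cup: Bystander: small steel egg cup, 43 mm wide, 40 mm high. Origin at the centre of its underside.

How it is judged:
On the way, in this order (a step that is already met when the one before it is completed fails the run):
1. the pod lies let go in the basket while the portafilter still stands on the worktop (horizontal distance between pod and portafilter below 0.012 m and z of pod in the frame of portafilter below 0.028 m and height (world z) of portafilter below 0.005 m and contact force between the fingers and pod below 0.1 N), for 0.2 s.
2. the portafilter hangs in the collar by its lugs with the fingers off it, its handle still 13 to 45 degrees from the lock position (horizontal distance between portafilter and mount below 0.008 m and z of portafilter in the frame of mount above -0.048 m and angle between the x axis of portafilter and the x axis of mount, either way round between 0.23 and 0.79 rad and contact force between the fingers and portafilter below 0.05 N and linear speed of portafilter below 0.02 m/s), for 0.2 s.
At the end, for the whole second after the job is handed in: The portafilter hangs at rest in the collar, upright, on its axis within 7 mm and at its locked height within about 4 mm, its handle within 5 degrees of straight out of the machine's front, with the pod lying in the basket (angle between the x axis of portafilter and the x axis of mount, either way round below 0.09 rad and horizontal distance between portafilter and mount below 0.007 m and z of portafilter in the frame of mount between -0.0445 and -0.036 m and angle between portafilter's own z axis and vertical below 0.08 rad and linear speed of portafilter below 0.02 m/s and horizontal distance between pod and portafilter below 0.012 m and z of pod in the frame of portafilter below 0.028 m); the robot touches nothing.
It fails at once if the salt shaker is moved by more than 20 mm or tipped (distance of salt_shaker from where it was at the start of the episode above 0.02 m or angle between salt_shaker's own z axis and vertical above 0.4 rad).
It fails at once if the pepper shaker is moved by more than 20 mm or tipped (distance of pepper_shaker from where it was at the start of the episode above 0.02 m or angle between pepper_shaker's own z axis and vertical above 0.4 rad).
It fails at once if the egg cup is moved by more than 20 mm or tipped (distance of egg_cup from where it was at the start of the episode above 0.02 m or angle between egg_cup's own z axis and vertical above 0.4 rad).
It also fails if it takes over 67 s, if anything falls off the work surface, if the arm or the gripper's body presses on something with over 40 N, if the wrist force passes 120 N, or if a joint passes its speed limit or range.

ROBOT

A 6-joint arm with a two-finger parallel gripper is mounted at the origin on a cart in front of the work surface, level with it; the furniture and walls round the work are solid. World frame = base frame: x ahead of the robot, y to its left, z up, the work surface at z = 0. Lengths are in m, angles in rad, forces in N, time in s.
With the tool pointing down it reaches from about 0.3 to 0.875 m from the base axis. Payload 6.4 kg.
Tool frame: the origin (TCP) lies at the very end of the fingers, on their centre line; the grasp point (between the pads) lies 19 mm behind it; z points along the fingers, y is the line along which they close (so a half turn about z gives the same grasp; the last joint's range is limited). The gripper opens to 85 mm and grips with 20 to 120 N. Pads are 22 mm wide; open, the fingers measure 114 mm over their backs; the gripper's body (76 mm by 85 mm) begins 54 mm behind the grasp point. The pads swing forward as they close: fully open they stand 13 mm farther back than shut.
Start: joints at [0.929, 0.181, 1.607, -0, 1.354, -0.206], TCP at [0.243, 0.521, 0.231] pointing down, gripper open.
Joint ranges: [-2.99, 2.99], [-0.89, 2.07], [0.3, 2.58], [-1.14, 4.28], [0, 2.63], [-3.12, 3.12]. Speed limits (rad/s): [2.57, 2.57, 3.01, 3.14, 3.14, 3.14].

INTERFACE

Orientations are given as a unit quaternion [w, x, y, z].
In Python, from bench import ctrl, camrig, monitor, hand_in gives the robot as it stands (ctrl), with the cameras (camrig), the job as plain functions and the readings (monitor).
- The arm moves only by the tool jog_arm, called after ">>>" as name(argument=value, ...) on one line, values as JSON. Schema: {"type":"object","properties":{"moves":{"type":"object","properties":{"dx":{"type":"array","items":{"type":"number"},"minItems":1,"maxItems":10},"dy":{"type":"array","items":{"type":"number"},"minItems":1,"maxItems":10},"dz":{"type":"array","items":{"type":"number"},"minItems":1,"maxItems":10},"rx":{"type":"array","items":{"type":"number"},"minItems":1,"maxItems":10},"ry":{"type":"array","items":{"type":"number"},"minItems":1,"maxItems":10},"rz":{"type":"array","items":{"type":"number"},"minItems":1,"maxItems":10},"finger_gap":{"type":"array","items":{"type":"number"},"minItems":1,"maxItems":10}},"additionalProperties":false,"required":["dx","dy","dz","rx","ry","rz","finger_gap"]},"only":{"type":"string"},"quiet":{"type":"boolean"},"lines":{"type":"string"}},"required":["moves"],"additionalProperties":false}. moves is an object with one list for each field, all of the same length, 1 to 10, a row being the entries at one place: dx, dy, dz (the shift in m), rx, ry, rz (a rotation vector in rad), finger_gap (the opening from 0.0 (shut) to 1.0 (fully open)); each row is the pose to reach, as a shift and turn from the pose commanded when the call began, along the tool's axes at that moment; what a row does not reach only later rows make up. A row lasts 1/8 s, in which the tool goes at most 0.0625 m and 0.188 rad, less where a joint would pass 70% of its speed; a pose out of reach is approached as far as the arm can. The fingers move at their own pace and stop on an object; the grip force is fixed at half the most. Time passes only in rows, so rows that do not move let the fingers close. The tool returns the time, the measured TCP pose, the force, the opening and the grip force at its end. only (a regular expression) keeps the lines of the reply that match it, lines (a string "A,B") keeps lines A to B, and quiet returns only ok. Input that does not fit is refused with a message, and nothing moves.
- monitor.get_obs(): the state, without advancing time (a new reading comes with each control period).
- camrig.camera(name): name is "scene" or "top"; returns the picture (480x640x3 uint8, blue, green, red); there is no depth.
- camrig.camera_params(name): a dict with "fovy" (degrees; the focal length in pixels is half the picture's height over the tangent of half this angle, whatever the lens; pixels are square), "cx", "cy" (the principal point, pixels), "view" (4x4, takes a point from world to camera coordinates). Camera axes: x right, y up, looking along -z (the intrinsics and any distortion apply to the point x, -y, -z); pixel columns grow to the right and rows downward; lengths in m; the calibration is good to about 2 mm. A picture is of the moment at which its call begins. camera_params takes no time and is no camera call.
- hand_in(): hands the job in; it is judged then, once.
The state is a dict: "time_s": time; "q": joint angles; "dq": joint speeds; "joint_efforts": joint torques, N m; "eef_pos": TCP position; "eef_rot": TCP orientation; "wrist_force": force on the tool from outside, world axes, zero at the start; "torque": the same for the moment, N m; "opening": opening from 0.0 (shut) to 1.0 (fully open); "grasp_force": force on a finger pad.
Only numpy, scipy, OpenCV 4.12 (cv2) and the standard library are available. Lean on these libraries where they do the work, as an engineer would, in place of code of your own. Each camera call takes 0.05 s, during which the arm holds its last target. There are 200 camera calls.

## Working session

There is one attempt and no reset: what is moved stays moved. The work goes in short steps, Python scripts to look and compute and a tool call to move; the robot and the scene stay as the last step left them, time stands still between calls to the robot, and variables do not carry over. Pictures are saved under pics/ and viewed, at most 10 in all, crops included, and the job is handed in when it is done.

```bash
ls; mkdir -p pics; python3 - <<'E'
from bench import ctrl, camrig, monitor, hand_in
import cv2,numpy as np
for n in("scene","top"):
    im=camrig.camera(n);cv2.imwrite(f"pics/{n}0.png",im)
    p=camrig.camera_params(n);print(n,{k:(np.round(v,4).tolist() if k=="view" else v) for k,v in p.items()})
o=monitor.get_obs();print(o)
E
```

```text
bench.py
pics
scene {'fovy': 43.403758702165746, 'cx': 323.94277114301127, 'cy': 229.3140704053387, 'view': [[0.8262, -0.563, 0.0222, -0.4299], [0.2931, 0.4631, 0.8364, -0.2849], [-0.4812, -0.6845, 0.5476, -0.8898], [0.0, 0.0, 0.0, 1.0]]}
top {'fovy': 56.55818002262435, 'cx': 325.90162297400605, 'cy': 233.27719995657841, 'view': [[0.0248, -0.9996, 0.0113, 0.0346], [0.9909, 0.0261, 0.1324, -0.5348], [-0.1326, 0.0079, 0.9911, -0.9017], [0.0, 0.0, 0.0, 1.0]]}
{'time_s': 0.1, 'q': array([ 9.28682952e-01,  1.81462366e-01,  1.60788428e+00,  2.49274366e-05,
        1.35381308e+00, -2.06280253e-01]), 'dq': array([ 0.00020778,  0.00023382, -0.00149448, -0.00022595,  0.00090181,
       -0.0018613 ]), 'joint_efforts': array([ 3.30587418e-04, -4.45880127e+01, -3.52235913e+01, -2.42184806e-04,
        4.22399462e-03, -4.33325802e-07]), 'eef_pos': array([0.24241433, 0.52086574, 0.23048818]), 'eef_rot': array([-3.33586351e-04,  2.16198491e-01,  9.76349117e-01, -7.09083984e-04]), 'wrist_force': array([-0.22832374,  0.08880762,  0.28154141]), 'torque': array([-0.00358268, -0.01148129, -0.02963106]), 'grasp_force': 0.0, 'opening': 1.0061880309866895}
```

View pics/scene0.png

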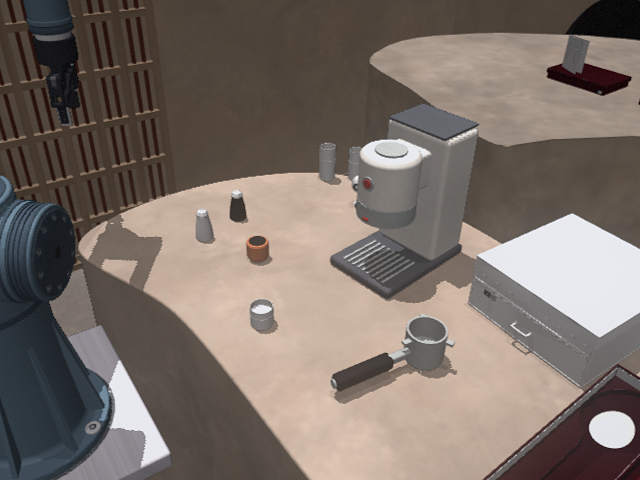

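View pics/top0.png

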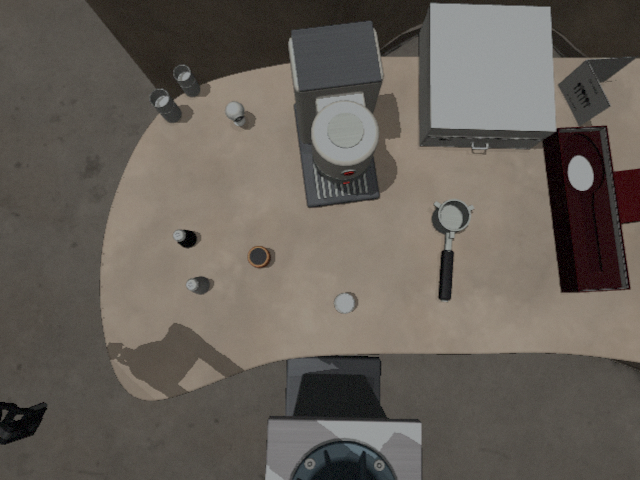

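The scene view shows the pod at (258,248), the portafilter basket at (427,345) with its handle end at (335,382), and the machine's collar at (387,212). In the top view the pod is at (259,257), the basket at (453,216), the handle end at (445,298) and the machine head at (345,132). I'll enlarge crops to measure them.

```bash
cat > h.py <<'E'
import numpy as np,cv2
from bench import ctrl, camrig, monitor, hand_in
from scipy.spatial.transform import Rotation as R
def P(n):
    p=camrig.camera_params(n);f=240/np.tan(np.radians(p["fovy"]/2));return f,p["cx"],p["cy"],np.array(p["view"])
def ray(n,u,v,z):
    f,cx,cy,V=P(n);d=V[:3,:3].T@np.array([(u-cx)/f,-(v-cy)/f,-1]);c=-V[:3,:3].T@V[:3,3]
    return (c+d*(z-c[2])/d[2])
def proj(n,X):
    f,cx,cy,V=P(n);c=V[:3,:3]@np.asarray(X,float)+V[:3,3];return np.array([cx-f*c[0]/c[2],cy+f*c[1]/c[2]])
def tool(dw): # world vector -> tool axes
    q=monitor.get_obs()["eef_rot"];return R.from_quat(np.roll(q,-1)).inv().apply(dw)
E
python3 - <<'E'
import cv2,numpy as np
t=cv2.imread("pics/top0.png");s=cv2.imread("pics/scene0.png")
def c(im,x,y,w,h,k):return cv2.resize(im[y:y+h,x:x+w],None,fx=k,fy=k,interpolation=cv2.INTER_CUBIC)
a=np.zeros((600,800,3),np.uint8)
a[:,:400]=c(t,410,190,80,120,5)      # portafilter
a[:300,400:]=c(t,230,230,80,60,5)   # pod
a[300:,400:]=c(t,285,150,100,75,4)   # machine base
cv2.imwrite("pics/c1.png",a)
b=np.zeros((600,800,3),np.uint8)
b[:300,:]=c(s,325,310,160,60,5)[:, :800]
b[300:,:400]=c(s,340,180,100,75,4)
b[300:,400:]=c(s,325,225,145,75,2.75)[:300,:400] if 0 else np.pad(c(s,325,225,145,75,2.75),((0,300-206),(0,2),(0,0)))[:300,:400]
cv2.imwrite("pics/c2.png",b)
E
```

```text
(no output)
```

View pics/c1.png

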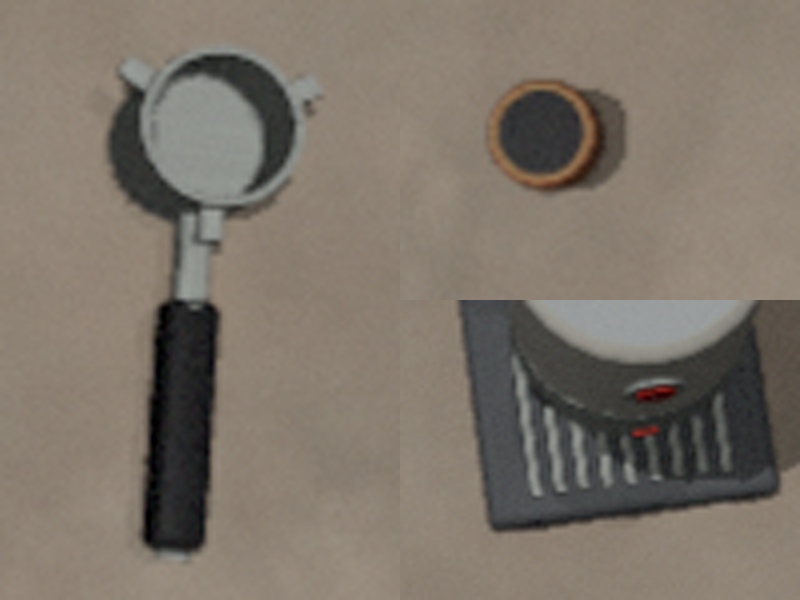

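View pics/c2.png

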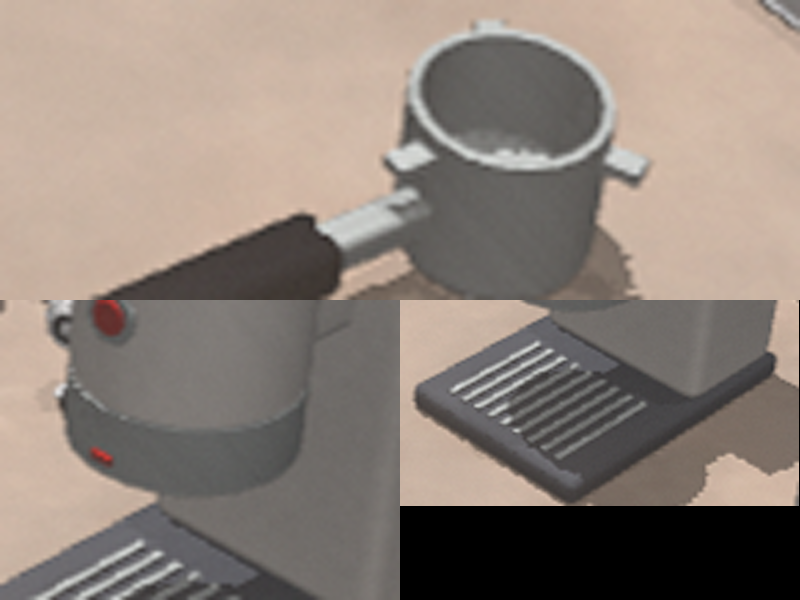

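```bash
cat > fit.py <<'E'
from h import *
from scipy.optimize import least_squares
def T(p,X): c,s=np.cos(p[2]),np.sin(p[2]);return [p[0]+c*X[0]-s*X[1],p[1]+s*X[0]+c*X[1],X[2]]
A=lambda x,y:((x-400)/4+285,(y-300)/4+150)
B=lambda x,y:(325+(x-400)/2.75,225+(y-300)/2.75)
C=lambda x,y:(340+x/4,180+(y-300)/4)
obs=[("top",[-.07,.08,.01],A(490,526)),("top",[-.07,-.08,.01],A(777,490)),
("scene",[-.07,.08,.02],B(417,388)),("scene",[-.07,-.08,.02],B(570,489)),("scene",[.17,-.08,.02],B(774,353))]
def res(p):
    r=[proj(n,T(p,X))-uv for n,X,uv in obs]
    zm=[-.057,0,p[3]]
    r+=[proj("top",T(p,zm))-A(646,430),proj("scene",T(p,zm))-C(101,456)]
    th=np.linspace(0,6.28,60)
    c=np.array([proj("scene",T(p,[.057*np.cos(t),.057*np.sin(t),.13])) for t in th])
    r+=[np.array([c[:,0].min()-C(68,0)[0],c[:,0].max()-C(303,0)[0]]),np.array([c[:,1].max()-C(0,495)[1],0])]
    return np.concatenate(r)
s=least_squares(res,[.66,0,0,.14],loss="soft_l1");print("machine",s.x.round(4));print(s.fun.reshape(-1,2).round(1).tolist())
D=lambda x,y:(410+x/5-.4,190+y/5-.4);E=lambda x,y:(325+x/5-.4,310+y/5-.4)
o2=[("top",[0,0,.064],D(222,127)),("top",[-.07,0,.039],D(189,303)),("top",[-.175,0,.035],D(175,547)),("scene",[0,0,.064],E(512,101))]
r2=lambda p:np.concatenate([proj(n,T(p,X))-uv for n,X,uv in o2])
s2=least_squares(r2,[.46,-.23,0]);print("pf",s2.x.round(4),s2.fun.reshape(-1,2).round(1).tolist())
print("lugs",[((proj("top",T(s2.x,[-.045*np.cos(a),-.045*np.sin(a),.056]))-[410,190])*5).round().tolist() for a in(0,2.094,-2.094)])
print("pod",ray("top",230+143/5-.4,230+133/5-.4,.04),ray("scene",258,240,.04))
for n,z,a,b in(("pepper",.07,(181,235),(237,194)),("salt",.07,(194,284),(202,213)),("egg",.04,(345,300),(262,305))):print(n,ray("top",*a,z),ray("scene",*b,z))
print("grip",T(s2.x,[-.135,0,.028]))
E
python3 fit.py
```

```text
Traceback (most recent call last):
  File "fit.py", line 17, in <module>
    s=least_squares(res,[.66,0,0,.14],loss="soft_l1");print("machine",s.x.round(4));print(s.fun.reshape(-1,2).round(1).tolist())
  File "fit.py", line 14, in res
    c=np.array([proj("scene",T(p,[.057*np.cos(t),.057*np.sin(t),.13])) for t in th])
                ~~~~^^^^^^^^^^^^^^^^^^^^^^^^^^^^^^^^^^^^^^^^^^^^^^^^^^
  File "h.py", line 10, in proj
    f,cx,cy,V=P(n);c=V[:3,:3]@np.asarray(X,float)+V[:3,3];return np.array([cx-f*c[0]/c[2],cy+f*c[1]/c[2]])
              ~^^^
  File "h.py", line 5, in P
    p=camrig.camera_params(n);f=240/np.tan(np.radians(p["fovy"]/2));return f,p["cx"],p["cy"],np.array(p["view"])
ValueError: time passes only in moves, steps and waits
```

```bash
sed -i 's/^def P/from functools import lru_cache\n@lru_cache\ndef P/' h.py; python3 fit.py 2>&1 | tail -15
```

```text
machine [0.675  0.0216 0.1572 0.1394]
[[-0.1, 0.7], [0.9, 0.3], [-2.2, -1.8], [1.2, -1.1], [2.9, 0.1], [-0.1, -0.4], [0.3, 0.1], [-1.0, -0.3], [0.3, 0.0]]
pf [ 0.5753 -0.2147 -0.0883] [[0.6, -0.3], [1.1, -0.6], [-0.5, 1.1], [-0.3, -1.2]]
lugs [[209.0, 234.0], [314.0, 85.0], [128.0, 63.0]]
pod [0.48152445 0.18733921 0.04      ] [0.4850431 0.1888354 0.04     ]
pepper [0.5179255 0.3401203 0.07     ] [0.51309499 0.3315677  0.07      ]
salt [0.42065534 0.30777809 0.07      ] [0.41502218 0.29942547 0.07      ]
egg [0.3962089  0.00572082 0.04      ] [0.39209844 0.00708998 0.04      ]
grip [np.float64(0.4408477955844431), np.float64(-0.20280667516963163), 0.028]
```

>>> jog_arm(moves={"dx":[-0.05, -0.1, -0.15, -0.2, -0.25, -0.3, -0.3586, -0.3586, -0.3586], "dy":[-0.028, -0.056, -0.084, -0.112, -0.14, -0.168, -0.2002, -0.2002, -0.2002], "dz":[0.012, 0.024, 0.036, 0.048, 0.06, 0.072, 0.09, 0.1, 0.1], "rx":[0, 0, 0, 0, 0, 0, 0, 0, 0], "ry":[0, 0, 0, 0, 0, 0, 0, 0, 0], "rz":[-0.1, -0.2, -0.3475, -0.3475, -0.3475, -0.3475, -0.3475, -0.3475, -0.3475], "finger_gap":[1, 1, 1, 1, 1, 1, 1, 1, 1]})

```text
time_s: 1.23
eef_pos: [0.4822, 0.188, 0.1299]
eef_rot: [-0.002, 0.045, 0.999, -0.0]
wrist_force: [-0.0, 0.1, -0.0]
opening: 0.997
grasp_force: 0.0
```

```bash
python3 - <<'E'
from h import *
for n in("scene","top"):cv2.imwrite(f"pics/a_{n}.png",camrig.camera(n))
t=cv2.imread("pics/a_top.png")[200:300,200:320];s=cv2.imread("pics/a_scene.png")[180:280,190:310]
cv2.imwrite("pics/a.png",np.vstack([cv2.resize(x,(360,300),interpolation=2) for x in(t,s)]))
E
```

```text
(no output)
```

View pics/a.png

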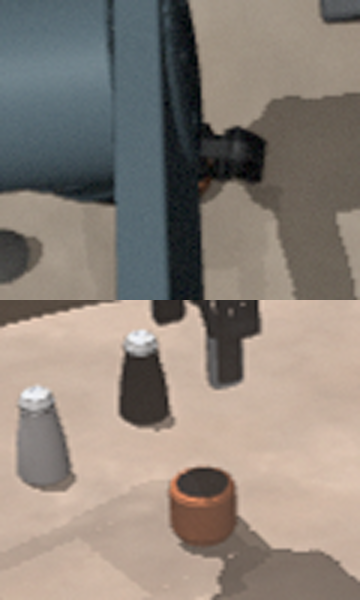

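The crop shows the open fingers above the pod, with the shakers clear of them. Next I descend and close.

>>> jog_arm(moves={"dx":[0, 0, 0, 0, 0, 0, 0, 0, 0, 0], "dy":[0, 0, 0, 0, 0, 0, 0, 0, 0, 0], "dz":[0.05, 0.09, 0.114, 0.114, 0.114, 0.114, 0.114, 0.114, 0.114, 0.114], "rx":[0, 0, 0, 0, 0, 0, 0, 0, 0, 0], "ry":[0, 0, 0, 0, 0, 0, 0, 0, 0, 0], "rz":[0, 0, 0, 0, 0, 0, 0, 0, 0, 0], "finger_gap":[1, 1, 1, 1, 0.3, 0.3, 0.3, 0.3, 0.3, 0.3]})

```text
time_s: 2.58
eef_pos: [0.4848, 0.1889, 0.0193]
eef_rot: [0.002, 0.044, 0.999, 0.0]
wrist_force: [-1.0, 1.2, 7.3]
opening: 0.511
grasp_force: 61.4
```

>>> jog_arm(moves={"dx":[0, 0, 0, 0, 0], "dy":[0, 0, 0, 0, 0], "dz":[-0.03, -0.07, -0.12, -0.12, -0.12], "rx":[0, 0, 0, 0, 0], "ry":[0, 0, 0, 0, 0], "rz":[0, 0, 0, 0, 0], "finger_gap":[0.3, 0.3, 0.3, 0.3, 0.3]})

```text
time_s: 3.2
eef_pos: [0.4831, 0.1884, 0.1374]
eef_rot: [0.0, 0.044, 0.999, 0.0]
wrist_force: [0.0, 0.9, -0.7]
opening: 0.513
grasp_force: 61.3
```

```bash
python3 - <<'E'
from h import *
s=camrig.camera("scene");cv2.imwrite("pics/b.png",cv2.resize(s[130:280,170:320],None,fx=3,fy=3,interpolation=2))
o=monitor.get_obs();print(o["eef_pos"],o["eef_rot"],o["opening"],tool(np.array([.5753,-.2147,.14])-o["eef_pos"]))
E
```

```text
[0.48247302 0.18826568 0.13651077] [-6.80212580e-04  4.41704280e-02  9.99023770e-01 -1.32847232e-04] 0.5075787365435229 [-0.12802363 -0.39320201 -0.00353373]
```

View pics/b.png

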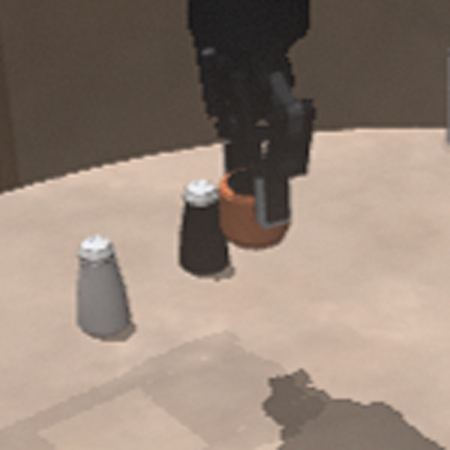

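>>> jog_arm(moves={"dx":[-0.018, -0.036, -0.055, -0.073, -0.091, -0.11, -0.128, -0.128, -0.128], "dy":[-0.056, -0.112, -0.168, -0.224, -0.28, -0.336, -0.393, -0.393, -0.393], "dz":[0, 0, 0, 0, 0, 0, 0, 0, 0], "rx":[0, 0, 0, 0, 0, 0, 0, 0, 0], "ry":[0, 0, 0, 0, 0, 0, 0, 0, 0], "rz":[0, 0, 0, 0, 0, 0, 0, 0, 0], "finger_gap":[0.3, 0.3, 0.3, 0.3, 0.3, 0.3, 0.3, 0.3, 0.3]})

```text
time_s: 4.38
eef_pos: [0.5749, -0.2136, 0.1353]
eef_rot: [-0.002, 0.045, 0.999, 0.001]
wrist_force: [-0.3, 0.7, -0.2]
opening: 0.512
grasp_force: 61.3
```

```bash
python3 - <<'E'
from h import *
print("pod pred in earlier pic (top face, bottom)",(proj("scene",[.4825,.1883,.1575])-[170,130])*3,(proj("scene",[.4825,.1883,.1175])-[170,130])*3)
s=camrig.camera("scene");t=camrig.camera("top")
f=lambda x:cv2.resize(x,None,fx=4,fy=4,interpolation=2)
cv2.imwrite("pics/c.png",np.hstack([f(s[230:380,375:475]),f(t[150:300,410:510])]))
o=monitor.get_obs();e=o["eef_pos"];print(e,tool(np.array([.5753,-.2147,.07])-e))
print("pod top/bottom in c",(proj("scene",e+[0,0,.021])-[375,230])*4,(proj("scene",e-[0,0,.019])-[375,230])*4)
E
```

```text
pod pred in earlier pic (top face, bottom) [254.0633167  180.68493381] [256.54265662 233.86394234]
[ 0.57538446 -0.2126324   0.13613545] [-0.00023505 -0.00215486  0.0661323 ]
pod top/bottom in c [230.98448439 212.08209146] [218.78047931 291.49983505]
```

View pics/c.png

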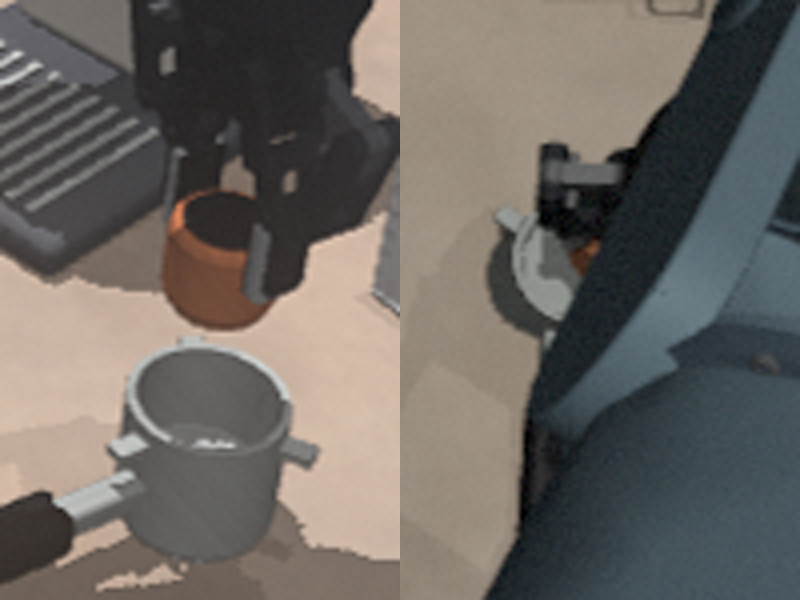

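The crop shows the pod upright between the fingers, centred near (220,260), with the basket rim below it at (208,395) and matching the prediction. I'll lower it 66 mm and release.

>>> jog_arm(moves={"dx":[0, 0, 0, 0, 0, 0, 0, 0], "dy":[-0.001, -0.002, -0.002, -0.002, -0.002, -0.002, -0.002, -0.002], "dz":[0.03, 0.055, 0.066, 0.066, 0.066, 0.066, 0.066, 0.066], "rx":[0, 0, 0, 0, 0, 0, 0, 0], "ry":[0, 0, 0, 0, 0, 0, 0, 0], "rz":[0, 0, 0, 0, 0, 0, 0, 0], "finger_gap":[0.3, 0.3, 0.3, 0.3, 0.3, 0.8, 0.8, 0.8]})

```text
time_s: 5.48
eef_pos: [0.5761, -0.2165, 0.0716]
eef_rot: [0.0, 0.044, 0.999, -0.0]
wrist_force: [0.3, -0.0, 0.8]
opening: 0.8
grasp_force: 0.0
```

>>> jog_arm(moves={"dx":[0, 0, 0], "dy":[0, 0, 0], "dz":[-0.03, -0.09, -0.1], "rx":[0, 0, 0], "ry":[0, 0, 0], "rz":[0, 0, 0], "finger_gap":[0.8, 0.8, 0.8]})

```text
time_s: 5.85
eef_pos: [0.5786, -0.2179, 0.1767]
eef_rot: [0.004, 0.044, 0.999, -0.002]
wrist_force: [1.1, -0.2, -0.1]
opening: 0.796
grasp_force: 0.0
```

```bash
python3 - <<'E'
from h import *
s=camrig.camera("scene");f=lambda x:cv2.resize(x,None,fx=4,fy=4,interpolation=2)
cv2.imwrite("pics/d.png",f(s[290:400,325:475]))
o=monitor.get_obs();e=o["eef_pos"];print(e,o["q"],tool(np.array([.4408,-.2028,.1])-e))
E
```

```text
[ 0.57801974 -0.21755868  0.17576591] [-5.51908554e-01  3.20777729e-01  1.55187137e+00  2.21477472e-05
  1.26179053e+00 -2.03441908e+00] [0.13846922 0.00284097 0.07487157]
```

View pics/d.png

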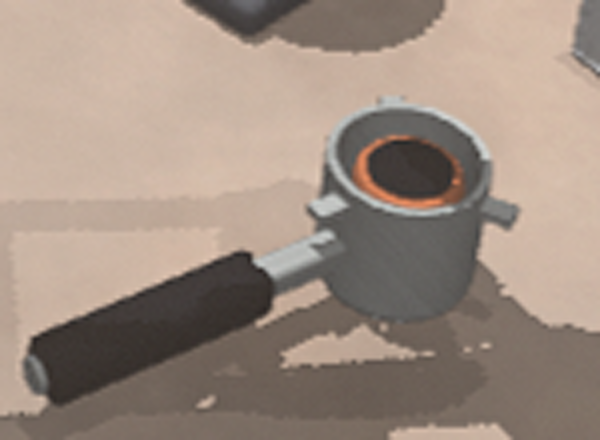

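The pod sits in the basket at about (412,170), below the rim. Next I move to the handle.

>>> jog_arm(moves={"dx":[0.06, 0.12, 0.1375, 0.1375, 0.1375], "dy":[0.001, 0.003, 0.002, 0.002, 0.002], "dz":[0, 0.03, 0.07, 0.09, 0.09], "rx":[0, 0, 0, 0, 0], "ry":[0, 0, 0, 0, 0], "rz":[0, 0, 0, 0, 0], "finger_gap":[0.8, 0.8, 0.8, 0.8, 0.8]})

```text
time_s: 6.52
eef_pos: [0.4371, -0.2008, 0.0788]
eef_rot: [-0.002, 0.044, 0.999, 0.002]
wrist_force: [0.1, 0.1, -0.6]
opening: 0.801
grasp_force: 0.0
```

```bash
python3 - <<'E'
from h import *
o=monitor.get_obs();e=o["eef_pos"];print(e,R.from_quat(np.roll(o["eef_rot"],-1)).as_matrix().round(3).tolist(),tool(np.array([.4408,-.2028,.012])-e))
E
```

```text
[ 0.4370581  -0.20080182  0.07883398] [[-0.996, 0.089, -0.004], [0.089, 0.996, 0.004], [0.005, 0.003, -1.0]] [-0.00421652 -0.00186809  0.06680948]
```

>>> jog_arm(moves={"dx":[-0.003, -0.003, -0.003, -0.003, -0.003, -0.003, -0.003, -0.003, -0.003, -0.003], "dy":[-0.001, -0.001, -0.001, -0.001, -0.001, -0.001, -0.001, -0.001, -0.001, -0.001], "dz":[0.03, 0.055, 0.066, 0.066, 0.066, 0.066, 0.066, 0.066, 0.066, 0.066], "rx":[0, 0, 0, 0, 0, 0, 0, 0, 0, 0], "ry":[0, 0, 0, 0, 0, 0, 0, 0, 0, 0], "rz":[0, 0, 0, 0, 0, 0, 0, 0, 0, 0], "finger_gap":[0.8, 0.8, 0.8, 0.8, 0, 0, 0, 0, 0, 0]})

```text
time_s: 7.78
eef_pos: [0.4424, -0.2037, 0.0156]
eef_rot: [0.0, 0.044, 0.999, -0.0]
wrist_force: [-0.5, 1.4, 4.0]
opening: 0.267
grasp_force: 60.7
```

>>> jog_arm(moves={"dx":[0, 0, 0, 0, 0, 0], "dy":[0, 0, 0, 0, 0, 0], "dz":[-0.01, -0.03, -0.04, -0.04, -0.04, -0.04], "rx":[0, 0, 0, 0, 0, 0], "ry":[0, 0, 0, 0, 0, 0], "rz":[0, 0, 0, 0, 0, 0], "finger_gap":[0, 0, 0, 0, 0, 0]})

```text
time_s: 8.52
eef_pos: [0.4415, -0.2031, 0.0546]
eef_rot: [-0.001, 0.044, 0.999, 0.0]
wrist_force: [-0.4, 0.1, -3.5]
opening: 0.272
grasp_force: 59.7
```

```bash
python3 - <<'E'
from h import *
s=camrig.camera("scene");t=camrig.camera("top");f=lambda x,k:cv2.resize(x,None,fx=k,fy=k,interpolation=2)
cv2.imwrite("pics/s5.png",s);cv2.imwrite("pics/t5.png",t)
cv2.imwrite("pics/e.png",np.hstack([f(s[260:380,370:470],4),f(t[170:290,410:510],4)]))
o=monitor.get_obs();e=o["eef_pos"];print(e,o["eef_rot"],o["torque"])
E
```

```text
[ 0.44171327 -0.2032153   0.05476286] [-4.60861617e-04  4.41264347e-02  9.99025801e-01  3.06004319e-04] [0.04028246 0.46495699 0.00690669]
```

View pics/e.png

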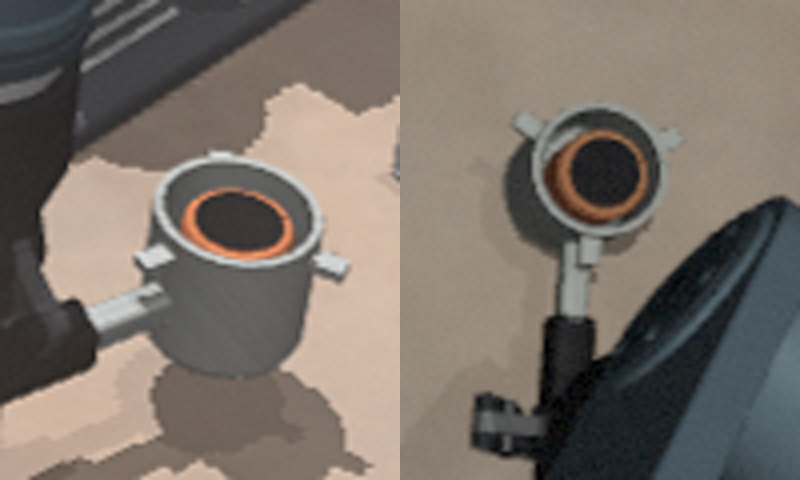

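```bash
python3 - <<'E'
from h import *
from scipy.optimize import least_squares
uv={"scene":(428.9,312.1),"top":(459.4,211.9)}
s=least_squares(lambda X:np.concatenate([proj(n,X)-uv[n] for n in uv]),[.57,-.2,.1]);print(s.x,s.fun)
uv={"scene":(325+512/5-.4,310+101/5-.4),"top":(454,215)}
s=least_squares(lambda X:np.concatenate([proj(n,X)-uv[n] for n in uv]),[.57,-.2,.1]);print("table",s.x,s.fun)
E
```

```text
[ 0.57502365 -0.21402515  0.09902845] [-0.11519756  0.03155147  0.07870526 -0.12258159]
table [ 0.57581873 -0.21479684  0.06110879] [-0.25520346  0.06762514  0.17712231 -0.27742364]
```

>>> jog_arm(moves={"dx":[-0.005, -0.018, -0.031, -0.044, -0.057, -0.07, -0.084, -0.097, -0.106, -0.1097], "dy":[0.016, 0.053, 0.093, 0.132, 0.172, 0.212, 0.252, 0.29, 0.318, 0.3308], "dz":[-0.003, -0.005, -0.005, -0.005, -0.005, -0.005, -0.005, -0.005, -0.005, -0.005], "rx":[0, 0, 0, 0, 0, 0, 0, 0, 0, 0], "ry":[0, 0, 0, 0, 0, 0, 0, 0, 0, 0], "rz":[0.035, 0.11, 0.195, 0.28, 0.365, 0.45, 0.535, 0.615, 0.675, 0.697], "finger_gap":[0, 0, 0, 0, 0, 0, 0, 0, 0, 0]})

```text
time_s: 9.88
eef_pos: [0.5807, 0.1183, 0.0598]
eef_rot: [-0.0, 0.383, 0.924, 0.0]
wrist_force: [0.0, 0.4, -3.2]
opening: 0.267
grasp_force: 59.7
```

>>> jog_arm(moves={"dx":[0, 0], "dy":[0, 0], "dz":[0, 0], "rx":[0, 0], "ry":[0, 0], "rz":[0, 0], "finger_gap":[0, 0]})

```text
time_s: 10.12
eef_pos: [0.58, 0.1159, 0.0598]
eef_rot: [-0.0, 0.383, 0.924, -0.0]
wrist_force: [-0.7, 0.2, -3.2]
opening: 0.269
grasp_force: 59.7
```

```bash
python3 - <<'E'
from h import *
s=camrig.camera("scene");t=camrig.camera("top");f=lambda x,k:cv2.resize(x,None,fx=k,fy=k,interpolation=2)
cv2.imwrite("pics/s6.png",s);cv2.imwrite("pics/t6.png",t)
cv2.imwrite("pics/f.png",np.hstack([f(s[160:310,310:460],4)[:, :400],f(t[90:240,280:380],4)]))
cv2.imwrite("pics/f.png",np.hstack([f(s[170:300,320:420],4),f(t[110:240,280:380],4)]))
o=monitor.get_obs();e=o["eef_pos"];print(e,o["eef_rot"],o["torque"],o["q"])
E
```

```text
[0.58021054 0.11563749 0.0601027 ] [-2.43497740e-04  3.82955186e-01  9.23766884e-01 -9.88034383e-05] [ 0.28999908  0.27250518 -0.01972207] [-3.72960168e-03  4.22020386e-01  1.67948540e+00  2.31207541e-06
  1.04061242e+00 -7.88540582e-01]
```

View pics/f.png

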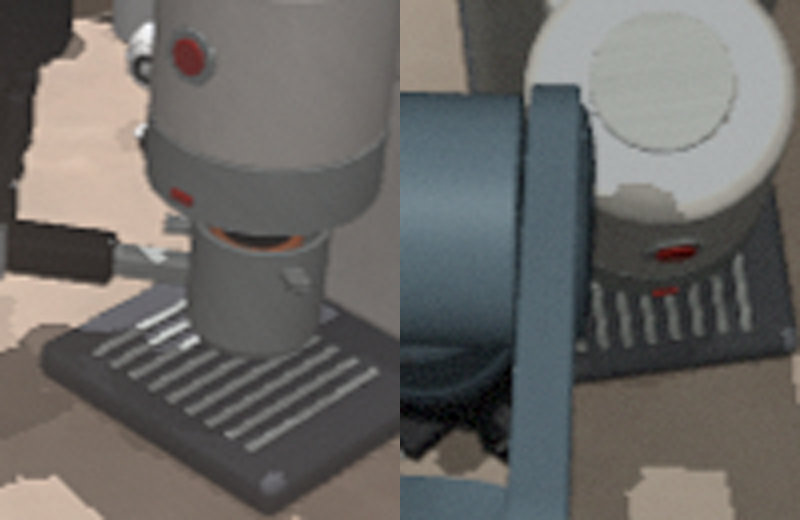

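The scene crop shows the basket under the collar: basket sides at x≈188 and 328, underside at y≈355, collar sides at x≈145 and 386. I'll compare these with the model.

```bash
python3 - <<'E'
from h import *
th=np.linspace(0,6.283,200)
def circ(x,y,r,z): return np.array([(proj("scene",[x+r*np.cos(t),y+r*np.sin(t),z])-[320,170])*4 for t in th])
c=circ(.675,.0216,.057,.13);print("collar l r bot",c[:,0].min(),c[:,0].max(),c[:,1].max())
c=circ(.675,.0216,.057,.15);print("collar.15 l r",c[:,0].min(),c[:,0].max())
for dx,dy in((0,0),(.005,0),(0,.005)):
  c=circ(.6755+dx,.0206+dy,.034,.0445);b=circ(.6755+dx,.0206+dy,.034,.09);print("pf bottom l r bot; l r at .09",c[:,0].min(),c[:,0].max(),c[:,1].max(),b[:,0].min(),b[:,0].max())
E
```

```text
collar l r bot 143.90841230884325 382.05355399833707 236.25429017666568
collar.15 l r 146.06371964764026 386.50643140492775
pf bottom l r bot; l r at .09 183.1518565004676 319.6146541542248 357.7818962960064 188.75153271676982 328.1181512741555
pf bottom l r bot; l r at .09 191.06722748623633 327.2792492716553 354.5365472454155 196.82222281755867 335.9272831230601
pf bottom l r bot; l r at .09 177.06147717623685 313.1201354747493 352.6969297783585 182.516806049279 321.46193432268706
```

>>> jog_arm(moves={"dx":[0, 0, 0, 0, 0], "dy":[0, 0, 0, 0, 0], "dz":[-0.008, -0.016, -0.024, -0.028, -0.028], "rx":[0, 0, 0, 0, 0], "ry":[0, 0, 0, 0, 0], "rz":[0, 0, 0, 0, 0], "finger_gap":[0, 0, 0, 0, 0]})

```text
time_s: 10.85
eef_pos: [0.5808, 0.1164, 0.0889]
eef_rot: [0.0, 0.383, 0.924, 0.0]
wrist_force: [-0.1, 0.2, -3.3]
opening: 0.265
grasp_force: 59.7
```

>>> jog_arm(moves={"dx":[0, 0, 0], "dy":[0, 0, 0], "dz":[-0.004, -0.008, -0.008], "rx":[0, 0, 0], "ry":[0, 0, 0], "rz":[0, 0, 0], "finger_gap":[0, 0, 0]})

```text
time_s: 11.22
eef_pos: [0.5808, 0.1164, 0.0967]
eef_rot: [0.0, 0.383, 0.924, 0.0]
wrist_force: [-0.3, -0.0, -3.4]
opening: 0.269
grasp_force: 59.7
```

>>> jog_arm(moves={"dx":[0, 0, 0, 0, 0], "dy":[0, 0, 0, 0, 0], "dz":[-0.004, -0.008, -0.0115, -0.0115, -0.0115], "rx":[0, 0, 0, 0, 0], "ry":[0, 0, 0, 0, 0], "rz":[0, 0, 0, 0, 0], "finger_gap":[0, 0, 0, 0, 0]})

```text
time_s: 11.85
eef_pos: [0.5804, 0.1164, 0.1077]
eef_rot: [-0.0, 0.383, 0.924, -0.0]
wrist_force: [0.3, 0.3, -3.7]
opening: 0.27
grasp_force: 59.7
```

```bash
python3 - <<'E'
from h import *
o=monitor.get_obs();e=o["eef_pos"];q=o["eef_rot"];M=R.from_quat(np.roll(q,-1)).as_matrix();print(e,M.round(3).tolist(),o["wrist_force"],o["torque"])
c=e+M@[-.1345,0,0];print("basket",c)
for d in (7,14,20,22):
  a=np.radians(d);f=R.from_rotvec([0,0,a]).as_matrix();n=np.array([.675,.0216,c[2]])
  p=n+f@(e-c);print(d,"tool",M.T@(p-e),-a)
E
```

```text
[0.58043548 0.11635612 0.10773721] [[-0.707, 0.707, -0.0], [0.707, 0.707, -0.0], [0.0, -0.0, -1.0]] [ 0.27078619  0.28105588 -3.73984697] [0.28134314 0.28456587 0.02029227]
basket [0.67554964 0.02125855 0.10772601]
7 tool [-3.72434872e-04 -1.65385866e-02  1.44174221e-06] -0.12217304763960307
14 tool [-3.36511706e-03 -3.26856548e-02  2.63059693e-06] -0.24434609527920614
20 tool [-7.48123472e-03 -4.61488690e-02  3.48698133e-06] -0.3490658503988659
22 tool [-9.16366377e-03 -5.05317466e-02  3.73727848e-06] -0.3839724354387525
```

>>> jog_arm(moves={"dx":[0, -0.0004, -0.0015, -0.0034, -0.0055, -0.0075, -0.0075, -0.0075], "dy":[-0.0083, -0.0165, -0.0245, -0.0327, -0.0396, -0.0461, -0.0461, -0.0461], "dz":[0, 0, 0, 0, 0, 0, 0, 0], "rx":[0, 0, 0, 0, 0, 0, 0, 0], "ry":[0, 0, 0, 0, 0, 0, 0, 0], "rz":[-0.061, -0.122, -0.183, -0.244, -0.3, -0.349, -0.349, -0.349], "finger_gap":[0, 0, 0, 0, 0, 0, 0, 0]})

```text
time_s: 12.85
eef_pos: [0.5533, 0.0785, 0.1077]
eef_rot: [-0.0, 0.217, 0.976, -0.0]
wrist_force: [-1.0, -0.4, -3.0]
opening: 0.269
grasp_force: 59.7
```

```bash
python3 - <<'E'
from h import *
o=monitor.get_obs();e=o["eef_pos"];q=o["eef_rot"];M=R.from_quat(np.roll(q,-1)).as_matrix();print(e,o["wrist_force"],o["torque"])
c=e+M@[-.1345,0,0];print("basket",c,"yaw deg",np.degrees(np.arctan2(-M[1,0],-M[0,0])))
E
```

```text
[0.5532538  0.07854952 0.10773796] [-1.01808702 -0.35576364 -3.00665649] [ 0.17816538  0.43792583 -0.01593151]
basket [0.67509999 0.02159554 0.10772888] yaw deg -25.052570022573903
```

>>> jog_arm(moves={"dx":[0, 0, 0, 0], "dy":[0, 0, 0, 0], "dz":[0.002, 0.004, 0.005, 0.005], "rx":[0, 0, 0, 0], "ry":[0, 0, 0, 0], "rz":[0, 0, 0, 0], "finger_gap":[0, 0, 0, 0]})

```text
time_s: 13.35
eef_pos: [0.5537, 0.0785, 0.1033]
eef_rot: [0.001, 0.216, 0.976, 0.0]
wrist_force: [-1.0, 0.7, 2.0]
opening: 0.269
grasp_force: 60.3
```

>>> jog_arm(moves={"dx":[0, 0, 0, 0, 0, 0], "dy":[0, 0, 0, 0, 0, 0], "dz":[0, 0, 0, 0, 0, 0], "rx":[0, 0, 0, 0, 0, 0], "ry":[0, 0, 0, 0, 0, 0], "rz":[0, 0, 0, 0, 0, 0], "finger_gap":[0.4, 0.6, 0.6, 0.6, 0.6, 0.6]})

```text
time_s: 14.1
eef_pos: [0.5532, 0.0784, 0.1027]
eef_rot: [-0.0, 0.216, 0.976, -0.0]
wrist_force: [-0.9, 0.9, -0.6]
opening: 0.604
grasp_force: 0.0
```

```bash
python3 - <<'E'
from h import *
o=monitor.get_obs();e=o["eef_pos"];q=o["eef_rot"];M=R.from_quat(np.roll(q,-1)).as_matrix();print(e)
n=np.array([.675,.0216,e[2]]);x=-M[:,0]
for s in(.0137,.0177):
 for d in (0,5,10,15,20,25,30,34):
  a=np.radians(d);f=R.from_rotvec([0,0,a]).as_matrix()
  p=n-.1345*f@x-s*f@M[:,1];print(s,d,(M.T@(p-e)).round(4),round(-a,3))
E
```

```text
[0.55321686 0.07843061 0.10274866]
0.0137 0 [ 0.0001 -0.0137 -0.    ] -0.0
0.0137 5 [-0.0016 -0.0254 -0.    ] -0.087
0.0137 10 [-0.0043 -0.0369 -0.    ] -0.175
0.0137 15 [-0.008  -0.0481 -0.    ] -0.262
0.0137 20 [-0.0127 -0.0589 -0.    ] -0.349
0.0137 25 [-0.0183 -0.0693 -0.    ] -0.436
0.0137 30 [-0.0248 -0.0792 -0.    ] -0.524
0.0137 34 [-0.0305 -0.0866 -0.    ] -0.593
0.0177 0 [ 0.0001 -0.0177 -0.    ] -0.0
0.0177 5 [-0.0019 -0.0294 -0.    ] -0.087
0.0177 10 [-0.005  -0.0408 -0.    ] -0.175
0.0177 15 [-0.0091 -0.0519 -0.    ] -0.262
0.0177 20 [-0.0141 -0.0627 -0.    ] -0.349
0.0177 25 [-0.02   -0.0729 -0.    ] -0.436
0.0177 30 [-0.0268 -0.0826 -0.    ] -0.524
0.0177 34 [-0.0328 -0.0899 -0.    ] -0.593
```

Resting 0.25 s first so step 2 is certain, then pushing with the trailing finger.

>>> jog_arm(moves={"dx":[0, 0, 0, 0, 0, -0.0008, -0.0016, -0.003, -0.0043, -0.0043], "dy":[0, 0, 0, -0.008, -0.0137, -0.0195, -0.0254, -0.031, -0.0369, -0.0369], "dz":[0, 0, 0.006, 0.006, 0.006, 0.006, 0.006, 0.006, 0.006, 0.006], "rx":[0, 0, 0, 0, 0, 0, 0, 0, 0, 0], "ry":[0, 0, 0, 0, 0, 0, 0, 0, 0, 0], "rz":[0, 0, 0, 0, 0, -0.043, -0.087, -0.131, -0.175, -0.175], "finger_gap":[0.6, 0.6, 0.6, 0.6, 0.6, 0.6, 0.6, 0.6, 0.6, 0.6]})

```text
time_s: 15.35
eef_pos: [0.5415, 0.0426, 0.097]
eef_rot: [0.0, 0.131, 0.991, -0.0]
wrist_force: [0.8, 0.5, 0.5]
opening: 0.599
grasp_force: 0.0
```

```bash
python3 - <<'E'
from h import *
o=monitor.get_obs();print(o["eef_pos"],o["wrist_force"],o["torque"],o["grasp_force"])
E
```

```text
[0.54153853 0.04259833 0.0970027 ] [0.8143576  0.46437952 0.46068335] [-0.0219543  -0.02670435  0.00750697] 0.0
```

>>> jog_arm(moves={"dx":[-0.0008, -0.0017, -0.003, -0.0044, -0.0062, -0.0081], "dy":[-0.0058, -0.0117, -0.0175, -0.0232, -0.0289, -0.0344], "dz":[0, 0, 0, 0, 0, 0], "rx":[0, 0, 0, 0, 0, 0], "ry":[0, 0, 0, 0, 0, 0], "rz":[-0.043, -0.087, -0.131, -0.175, -0.218, -0.262], "finger_gap":[0.6, 0.6, 0.6, 0.6, 0.6, 0.6]})

```text
time_s: 16.1
eef_pos: [0.5405, 0.0078, 0.0969]
eef_rot: [0.0, -0.0, 1.0, 0.0]
wrist_force: [-0.0, 0.5, 0.1]
opening: 0.602
grasp_force: 0.3
```

>>> jog_arm(moves={"dx":[-0.0008, -0.0017, -0.0017], "dy":[-0.0058, -0.0117, -0.0117], "dz":[0, 0, 0], "rx":[0, 0, 0], "ry":[0, 0, 0], "rz":[-0.043, -0.087, -0.087], "finger_gap":[0.6, 0.6, 0.6]})

```text
time_s: 16.48
eef_pos: [0.5421, -0.0041, 0.0968]
eef_rot: [-0.0, -0.043, 0.999, -0.0]
wrist_force: [0.2, 0.6, -0.1]
opening: 0.602
grasp_force: 0.0
```

```bash
python3 - <<'E'
from h import *
o=monitor.get_obs();e=o["eef_pos"];M=R.from_quat(np.roll(o["eef_rot"],-1)).as_matrix()
print(e,"force in tool",M.T@o["wrist_force"],o["torque"],"tool yaw",np.degrees(np.arctan2(-M[1,0],-M[0,0])))
E
```

```text
[ 0.5420699  -0.00406236  0.09675773] force in tool [-0.2045765   0.54877089  0.13818713] [ 0.00934564 -0.04395953  0.05531471] tool yaw 4.925971774692142
```

>>> jog_arm(moves={"dx":[-0.0008, -0.0013, -0.0013], "dy":[-0.0058, -0.0094, -0.0094], "dz":[0, 0, 0], "rx":[0, 0, 0], "ry":[0, 0, 0], "rz":[-0.043, -0.07, -0.07], "finger_gap":[0.6, 0.6, 0.6]})

```text
time_s: 16.85
eef_pos: [0.5433, -0.0098, 0.0964]
eef_rot: [-0.001, -0.078, 0.997, 0.003]
wrist_force: [-1.8, 11.7, 1.6]
opening: 0.6
grasp_force: 6.2
```

>>> jog_arm(moves={"dx":[0, 0], "dy":[-0.002, -0.002], "dz":[0, 0], "rx":[0, 0], "ry":[0, 0], "rz":[0, 0], "finger_gap":[0.6, 0.6]})

```text
time_s: 17.1
eef_pos: [0.5433, -0.0104, 0.0962]
eef_rot: [-0.001, -0.078, 0.997, 0.004]
wrist_force: [-1.4, 17.5, 4.1]
opening: 0.602
grasp_force: 8.8
```

>>> jog_arm(moves={"dx":[0, 0], "dy":[-0.002, -0.002], "dz":[0, 0], "rx":[0, 0], "ry":[0, 0], "rz":[0, 0], "finger_gap":[0.6, 0.6]})

```text
time_s: 17.35
eef_pos: [0.5433, -0.011, 0.0961]
eef_rot: [-0.001, -0.078, 0.997, 0.005]
wrist_force: [-1.2, 22.5, 3.1]
opening: 0.604
grasp_force: 11.5
```

Solid stop felt at the lock. I'll back the finger off, rise clear, and measure.

>>> jog_arm(moves={"dx":[0, 0, 0, 0.005, 0.01, 0.02, 0.03, 0.03, 0.03, 0.03], "dy":[0.008, 0.0165, 0.0165, 0.0165, 0.0165, 0.0165, 0.07, 0.13, 0.19, 0.25], "dz":[0, 0, 0, -0.04, -0.09, -0.14, -0.16, -0.17, -0.17, -0.17], "rx":[0, 0, 0, 0, 0, 0, 0, 0, 0, 0], "ry":[0, 0, 0, 0, 0, 0, 0, 0, 0, 0], "rz":[0, 0, 0, 0, 0, 0, 0, 0, 0, 0], "finger_gap":[0.6, 0.6, 0.6, 0.6, 0.6, 0.6, 0.6, 0.6, 0.6, 0.6]})

```text
time_s: 18.6
eef_pos: [0.476, 0.2264, 0.2674]
eef_rot: [0.001, -0.078, 0.997, -0.0]
wrist_force: [1.7, 0.8, 0.3]
opening: 0.6
grasp_force: 0.0
```

>>> jog_arm(moves={"dx":[0, 0], "dy":[0.06, 0.06], "dz":[0, 0], "rx":[0, 0], "ry":[0, 0], "rz":[0, 0], "finger_gap":[0.6, 0.6]})

```text
time_s: 18.85
eef_pos: [0.4655, 0.2877, 0.2668]
eef_rot: [0.0, -0.081, 0.997, 0.0]
wrist_force: [0.3, -0.4, -0.1]
opening: 0.6
grasp_force: 0.0
```

```bash
python3 - <<'E'
from h import *
print(monitor.get_obs()["wrist_force"])
pf=[.675,.0216,.089];yaw=.1572
def mask(n):
    im=camrig.camera(n);cv2.imwrite(f"pics/z_{n}.png",im);return im
for n in("top","scene"):
    im=mask(n)
    d=np.array([np.cos(yaw),np.sin(yaw),0]);X=lambda r,z:np.array(pf)-r*d+[0,0,z]
    print(n,"pred handle r=.08,.17 top:",proj(n,X(.08,.039)),proj(n,X(.17,.039)))
    m=(im.max(2)<60).astype(np.uint8);a=proj(n,X(.135,.028)).astype(int)
    k,l,st,ce=cv2.connectedComponentsWithStats(m)
    i=l[a[1],a[0]];print("comp",i,st[i],ce[i])
    if i:
        ys,xs=np.where(l==i);r=cv2.minAreaRect(np.c_[xs,ys].astype(np.float32));print(r,cv2.fitLine(np.c_[xs,ys].astype(np.float32),cv2.DIST_L2,0,.01,.01).ravel())
E
```

```text
[ 0.32600176 -0.37171532 -0.12560071]
top pred handle r=.08,.17 top: [347.7177623 195.1783008] [354.31236038 241.50743212]
comp 83 [ 311  156   68   90 1288] [353.78649068 200.38975155]
((354.1288757324219, 196.6510467529297), (58.183494567871094, 86.18894958496094), 36.52885437011719) [ 3.2376909e-01 -9.4613612e-01  3.5378650e+02  2.0038976e+02]
scene pred handle r=.08,.17 top: [356.60073749 228.73523032] [320.95859973 247.23524758]
comp 0 [     0      0    640    480 277473] [329.40686121 241.23345695]
```

```bash
python3 - <<'E'
from h import *
im=cv2.imread("pics/z_top.png").max(2);pf=np.array([.675,.0216,.089]);pts=[]
for v in range(206,246,3):
    r=im[v,335:375];print(v,*(r[::2]))
def pred(yaw,r,w,z):
    d=np.array([np.cos(yaw),np.sin(yaw),0]);s=np.array([-d[1],d[0],0]);return proj("top",pf-r*d+w*s+[0,0,z])
for y in(.0572,.1572,.2572):print(y,[pred(y,r,w,.039).round(1).tolist() for r in(.12,.17) for w in(-.012,.012)],"end",pred(y,.175,0,.039).round(1))
E
```

```text
206 151 146 142 26 54 50 45 42 38 80 103 101 103 103 103 159 154 153 157 156
209 153 140 141 54 46 44 47 44 37 44 104 105 106 106 104 159 156 157 156 154
212 152 144 144 75 40 54 45 46 34 32 101 103 104 108 103 140 158 157 158 157
215 154 148 145 106 36 50 46 45 42 29 100 99 104 102 104 144 160 160 160 160
218 155 150 145 115 29 55 47 43 44 26 83 103 102 101 107 138 157 158 158 160
221 156 153 146 128 28 49 51 43 43 29 87 102 102 104 103 105 160 160 159 158
224 155 155 143 143 16 56 52 53 41 35 79 105 101 105 105 104 162 161 157 159
227 156 154 147 144 39 53 56 47 48 41 46 105 101 104 103 103 140 159 157 159
230 156 155 149 146 64 35 58 54 48 43 34 100 101 100 104 101 145 159 158 161
233 157 157 152 145 103 45 58 51 49 40 32 100 99 101 103 103 104 159 157 160
236 155 153 147 146 109 26 59 52 51 45 31 87 96 102 102 102 100 156 155 156
239 155 154 152 144 118 31 61 55 51 47 31 86 101 101 100 103 138 157 158 158
242 154 155 156 145 148 20 53 57 47 41 39 87 101 101 102 102 102 158 158 157
245 158 154 158 146 146 117 59 99 121 109 136 103 102 104 101 105 102 157 156 157
0.0572 [[350.6, 215.9], [338.0, 216.3], [351.7, 242.0], [339.0, 242.4]] end [345.5 244.9]
0.1572 [[356.9, 214.8], [344.4, 216.4], [360.6, 240.7], [348.0, 242.3]] end [354.7 244.1]
0.2572 [[362.9, 213.1], [350.7, 215.9], [369.3, 238.5], [357.0, 241.3]] end [363.8 242.5]
```

```bash
python3 -c "
from bench import ctrl, camrig, monitor, hand_in
print(hand_in())"
```

```text
the job is handed in; nothing more can be done
None
```

I handed the job in with the pod dropped in the basket and the portafilter hung in the collar, then pushed over the hump to a solid stop; I got no verdict back. The last top picture puts the handle about 2° from straight out, inside the 5° limit. I did not check the locked height, or whether the pod stayed in the basket after the lift. The shakers and egg cup were not touched as far as I know.

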